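# Open the push-and-turn safety cap

## Task

Open the bottle with the red safety cap: push the cap down against its spring and, while holding it down, turn it counter-clockwise (seen from above) about a quarter turn until it comes free. Lift it off and stand it, right way up, near the middle of the white tile lying on the bench in front of the robot. Leave the blue-capped bottle closed and undisturbed.

Things in the scene. Friction and masses are not known exactly. Their poses are not given: they have to be found in the camera images.
- red_cap_bar (a point): Loose red safety cap, 120 g: round ribbed skirt 66 mm across, 32 mm high, flat top with a straight grip bar 54 mm long (this frame's x), 14 mm thick (y), 24 mm high. Point: bar centre on the cap's axis, 12 mm above the flat top, 44 mm above the rim (underside); z up. Fingertips astride the bar can push on the flat top. Locked, it has 5 degrees of play; clockwise is blocked.
- red_neck (a point): Centre of the neck's top, 150 mm above the bench, of the white bottle with red band, 86 mm wide, fixed in a grey 124 mm holder; x along the locked bar, whose centre is 25.5 mm above. Push the cap down at least 7.5 mm (bottoms at 9.5; spring 5 N rising to 9 N), turn it counter-clockwise from above: free to lift straight off at 55 to 125 degrees (aim at 70). Raise 45 mm to clear.
- blue_cap_bar_end (a point): The other bottle's cap, the same in all but colour: blue, on a like fixed bottle with a blue band. The point is at one end of its bar, 25 mm from the cap's axis and half-way up the bar (the axis lies along +x). To be left alone. Either bottle may stand at either place.
- tile_top (a point): White square tile, 165 x 165 mm, 5 mm thick, lying fixed on the black bench top. The point is at the centre of its upper face; z up, x and y along its edges.
Things that resemble listed ones, but are neither listed nor needed, are in the scene too. What is shaped like the part that bears red_neck but turquoise is not meant.

How it is judged:
By the outcome, as a careful person would: the job done as asked, in the order asked, and still so for the second after the job is handed in, with the robot touching nothing.
It also fails if it takes over 56 s, if anything falls off the work surface, if the arm or the gripper's body presses on something with over 40 N, if the wrist force passes 120 N, or if a joint passes its speed limit or range.

## Robot

A 6-joint arm with a two-finger parallel gripper is mounted at the origin on a cart in front of the work surface, level with it; the furniture and walls round the work are solid. World frame = base frame: x ahead of the robot, y to its left, z up, the work surface at z = 0. Lengths are in m, angles in rad, forces in N, time in s.
With the tool pointing down it reaches from about 0.35 to 0.775 m from the base axis. Payload 7.3 kg.
Tool frame: the origin (TCP) lies midway between the tips of the shut fingers; the grasp point (between the pads) lies 19 mm behind it; z points along the fingers, y is the direction in which the jaws open and shut (so a half turn about z gives the same grasp; the last joint's range is limited). The gripper opens to 92 mm and grips with 3 to 60 N. Pads are 19 mm wide; open, the fingers measure 130 mm over their backs; the gripper's body (75 mm by 190 mm) begins 47 mm behind the grasp point.
Start: joints at [1.078, 0.342, 1.524, -0, 1.275, -0.146], TCP at [0.178, 0.494, 0.227] pointing down, gripper open.
Joint ranges: [-2.53, 2.53], [-0.77, 2.02], [0.04, 2.7], [-1, 4.14], [0.28, 2.66], [-3.11, 3.11]. Speed limits (rad/s): [2.57, 2.57, 3.14, 3.14, 3.14, 3.14].

## Interface

Orientations are given as [roll, pitch, yaw] about the fixed x, y, z axes, in that order (R = Rz(yaw) Ry(pitch) Rx(roll)).
In Python, from cell import robot gives the robot as it stands.
- The arm moves only by the shell command python3 -m crank 'ROWS' [FORCE]. ROWS is a JSON object of lists of equal length, an entry for each row: "claw": the opening, from 0 (shut) to 1 (fully open); "delta_pos": the shift along the tool's x, y, z in units of 25 mm (1.0 is 25 mm), a list of three; "roll": the turn about the tool's z in units of 6 degrees (1.0 is 6 degrees). In form: {"claw": [claw, ...], "delta_pos": [[dx, dy, dz], ...], "roll": [roll, ...]}. A call has exactly 8 rows; each row is the pose to reach, as a shift and turn from the pose commanded when the call began, along the tool's axes at that moment; what a row does not reach only later rows make up. A row lasts 1/12 s, in which the tool goes at most 41.7 mm and 7.16 degrees, less where a joint would pass 70% of its speed; a pose out of reach is approached as far as the arm can. A call with a gripper value outside its range is refused whole. The fingers move at their own pace and stop on an object; FORCE is the grip in N (left out, the last holds). Time passes only in rows, so rows that repeat a pose let the fingers close, or fill a call up. It gives the time, the measured TCP pose, the force and the opening at its end, in the units of the state.
- robot.observe(): the state, without advancing time (a new reading comes with each control period).
- robot.read_camera(name): name is "scene" or "top" or "wrist"; returns a dict with "color" (480x640x3 uint8, blue, green, red), "fx", "fy", "cx", "cy" (pixels), "rvec" (rotation vector, rad) and "tvec" (3), from world to camera coordinates, as OpenCV has them; the wrist camera has in their place "hand_eye" (4x4, takes a point from camera to tool coordinates, whose origin is the TCP and whose axes are the flange's). Camera axes: x right, y down, z forward; pixel columns grow to the right and rows downward; lengths in m; the calibration is good to about 2 mm. A picture is of the moment at which its call begins: read the wrist's pose just before it. There is no depth.
- robot.hand_in(): hands the job in, once; it reports no verdict.
The state is a dict: "time": time; "qpos": joint angles; "qvel": joint speeds; "joint_efforts": joint torques, N m; "tool_pos": TCP position; "tool_rot": TCP orientation; "contact_force": force on the tool from outside, world axes, zero at the start; "torque": the same for the moment, N m; "opening": finger opening in m.
Only numpy, scipy, OpenCV 4.12 (cv2) and the standard library are available. Lean on these libraries where they do the work, as an engineer would, in place of code of your own. Each camera call takes 0.05 s, during which the arm holds its last target.

## Working session

There is one attempt and no reset: what is moved stays moved. The work goes in short steps, Python scripts to look and compute and a shell command to move; the robot and the scene stay as the last step left them, time stands still between calls to the robot, and variables do not carry over. Pictures are saved under pics/ and viewed, and the job is handed in when it is done.

```bash
ls; mkdir -p pics; python3 - <<'E'
from cell import robot
import cv2,numpy as np
np.set_printoptions(precision=4,suppress=True)
print(robot.observe())
for n in("scene","top"):
    c=robot.read_camera(n); cv2.imwrite(f"pics/{n}0.png",c["color"])
    R=cv2.Rodrigues(np.array(c["rvec"],float))[0]; print(n,c["fx"],c["fy"],c["cx"],c["cy"],"campos",-R.T@np.array(c["tvec"]).ravel()); print(R)
E
```

```text
pics
{'time': 0.0, 'qpos': array([ 1.078 ,  0.3427,  1.525 ,  0.    ,  1.2754, -0.146 ]), 'qvel': array([-0.0014, -0.0015, -0.0001, -0.0011, -0.001 , -0.0004]), 'joint_efforts': array([  0.0016, -43.123 , -24.4222,   0.0719,   0.0559,  -0.0001]), 'tool_pos': array([0.1782, 0.4934, 0.2261]), 'tool_rot': array([-3.1401, -0.0002,  2.7948]), 'contact_force': array([0.1268, 0.2994, 0.5224]), 'torque': array([ 0.061 ,  0.002 , -0.0441]), 'opening': 0.091829841195532}
scene 605.7855664901437 605.7855664901437 311.13332235693446 233.42170915783444 campos [-0.2333 -0.5129  1.1817]
[[ 0.6151 -0.7883  0.0142]
 [-0.5928 -0.4742 -0.6509]
 [ 0.5198  0.392  -0.759 ]]
top 589.4651236939443 589.4651236939443 316.63264345478683 245.62523475862642 campos [0.2183 0.0759 1.4853]
[[-0.0603 -0.9982 -0.0043]
 [-0.9735  0.0598 -0.2209]
 [ 0.2207 -0.0091 -0.9753]]
```

View pics/scene0.png

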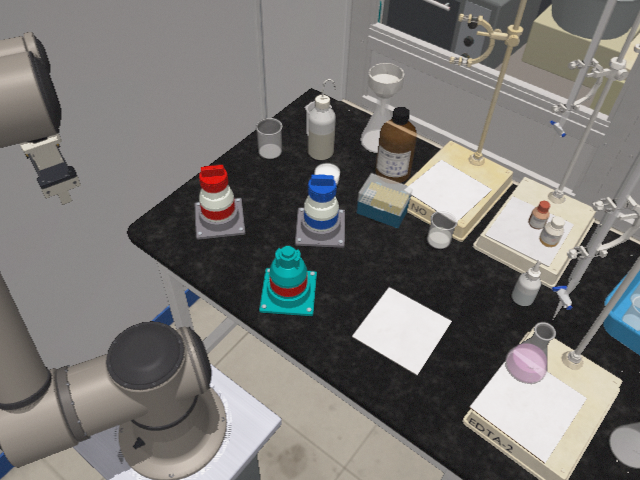

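View pics/top0.png

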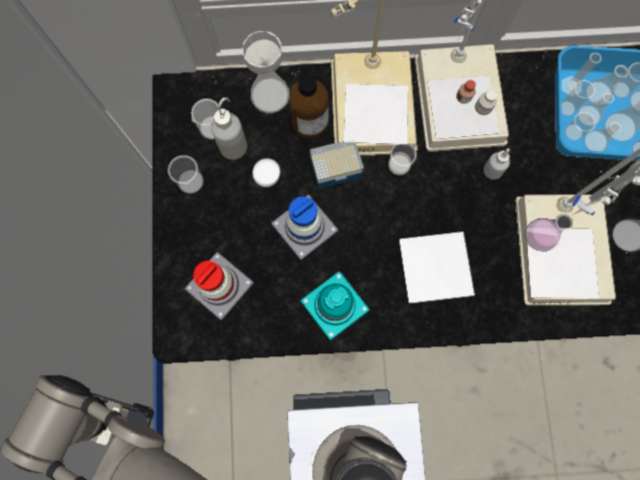

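The scene view shows the red-capped bottle at (216,195), the blue-capped one at (322,205), the turquoise decoy with a red band at (288,280), and the tile at (403,330). In the top view these are at (208,275), (303,212), (335,302) and (437,267).

Candidates for the red cap, in top-view pixels: red cap (208,275), turquoise decoy (335,302), blue cap (303,212), small red vial cap (468,92). I choose (208,275). For the tile: the bare square at (437,267), rather than the papers on stands at (376,112), (467,107) and (563,263).

```bash
cat > h.py <<'E'
import cv2,numpy as np
np.set_printoptions(precision=4,suppress=True)
def P(c):
    R=cv2.Rodrigues(np.array(c["rvec"],float))[0];t=np.array(c["tvec"],float).ravel()
    K=np.array([[c["fx"],0,c["cx"]],[0,c["fy"],c["cy"]],[0,0,1]]);return K,R,t
def ray(c,uv,z):
    K,R,t=P(c);o=-R.T@t;d=R.T@np.linalg.inv(K)@np.array([uv[0],uv[1],1.]);return o+d*(z-o[2])/d[2]
def proj(c,X):
    K,R,t=P(c);x=K@(R@np.array(X,float)+t);return x[:2]/x[2]
E
python3 - <<'E'
from cell import robot
from h import *
cs={n:robot.read_camera(n) for n in("scene","top")}
for n,c in cs.items():
    im=c["color"];hsv=cv2.cvtColor(im,cv2.COLOR_BGR2HSV)
    red=((hsv[...,0]<8)|(hsv[...,0]>172))&(hsv[...,1]>150)&(hsv[...,2]>80)
    m=red.astype(np.uint8)
    k,l,st,ce=cv2.connectedComponentsWithStats(m)
    for i in range(1,k):
        if st[i,4]>60: print(n,st[i],ce[i])
    wh=((hsv[...,1]<30)&(hsv[...,2]>200)).astype(np.uint8)
    co,_=cv2.findContours(wh,cv2.RETR_EXTERNAL,cv2.CHAIN_APPROX_NONE)
    uv=(403,330) if n=="scene" else (437,267)
    for q in co:
        if cv2.pointPolygonTest(q,uv,False)>0:
            a=cv2.approxPolyDP(q,6,True)[:,0].astype(float);print("tile",a.tolist())
            w=np.array([ray(c,p,.005) for p in a]);print(w,w.mean(0),np.linalg.norm(w-np.roll(w,1,0),axis=1))
ims=[]
for n,(u,v) in {"scene":(216,195),"top":(212,280)}.items():
    ims.append(cv2.resize(cs[n]["color"][v-38:v+37,u-38:u+37],(400,400),interpolation=cv2.INTER_CUBIC))
cv2.imwrite("pics/crop1.png",np.hstack(ims))
E
```

```text
scene [199 164  29  29 682] [213.1584 177.9853]
scene [201 202  33  18 258] [217.9302 213.0349]
scene [270 279  37  18 269] [288.0967 289.3978]
tile [[389.0, 288.0], [353.0, 336.0], [417.0, 374.0], [451.0, 321.0]]
[[ 0.5535 -0.1554  0.005 ]
 [ 0.3928 -0.1644  0.005 ]
 [ 0.4017 -0.326   0.005 ]
 [ 0.5644 -0.3172  0.005 ]] [ 0.4781 -0.2407  0.005 ] [0.1622 0.1609 0.1619 0.163 ]
top [465  82   9   9  67] [469.194   86.0746]
top [193 260  31  30 705] [207.8043 274.9617]
tile [[462.0, 233.0], [400.0, 240.0], [409.0, 301.0], [473.0, 294.0]]
[[ 0.5637 -0.315   0.005 ]
 [ 0.555  -0.1534  0.005 ]
 [ 0.3963 -0.1616  0.005 ]
 [ 0.4041 -0.3245  0.005 ]] [ 0.4798 -0.2386  0.005 ] [0.1599 0.1618 0.1589 0.1631]
```

View pics/crop1.png

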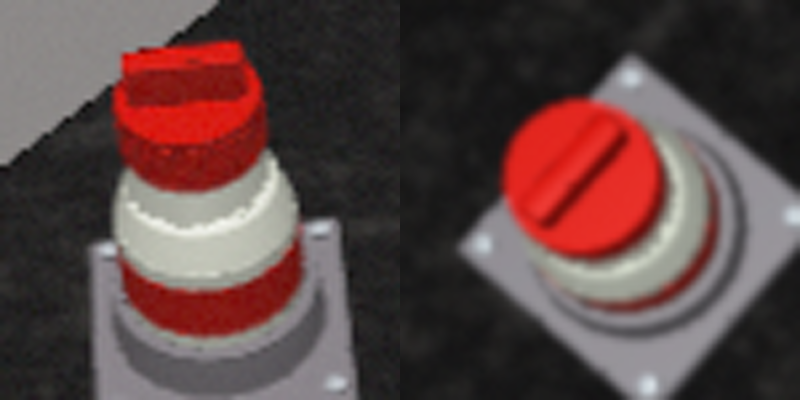

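The crop confirms it: white bottle, red band, red cap in a grey holder. Next I'll zoom in on the bar.

```bash
python3 - <<'E'
from cell import robot
from h import *
ims=[]
for n,(u,v) in {"scene":(194,160),"top":(188,255)}.items():
    c=robot.read_camera(n)
    im=cv2.resize(c["color"][v:v+40,u:u+40],(400,400),interpolation=cv2.INTER_CUBIC)
    g=cv2.cvtColor(im,cv2.COLOR_BGR2HSV)[...,2]; 
    im=np.clip((im.astype(float)-60)*1.3,0,255).astype(np.uint8)
    for k in range(0,400,50): im[k,::4]=(255,255,0); im[::4,k]=(255,255,0)
    ims.append(im)
cv2.imwrite("pics/crop2.png",np.hstack(ims))
E
```

```text
(no output)
```

View pics/crop2.png

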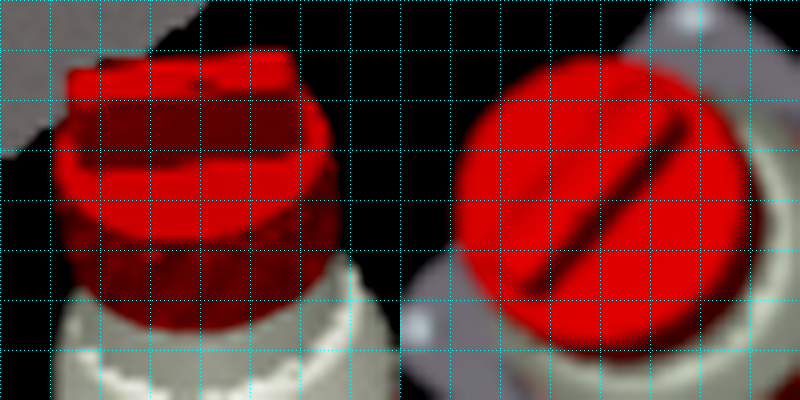

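```bash
python3 - <<'E'
from cell import robot
from h import *
c=robot.read_camera("scene"); t=robot.read_camera("top")
w=np.array([ray(c,(194+x/10-.45,160+y/10-.45),.1875) for x,y in [(69,70),(290,47),(298,88),(80,105)]])
print(w,w.mean(0),np.linalg.norm(w-np.roll(w,1,0),axis=1))
for i,j in((0,1),(3,2)): d=w[j]-w[i]; print(np.degrees(np.arctan2(d[1],d[0])))
print("top disc",ray(t,(207.55,274.65),.1635))
im=t["color"];hsv=cv2.cvtColor(im,cv2.COLOR_BGR2HSV)
m=(((hsv[...,0]<8)|(hsv[...,0]>172))&(hsv[...,1]>150)&(hsv[...,2]>190)).astype(np.uint8)
m[:250]=0;m[300:]=0;m[:,240:]=0
q=max(cv2.findContours(m,cv2.RETR_EXTERNAL,cv2.CHAIN_APPROX_NONE)[0],key=cv2.contourArea)
e=cv2.fitEllipse(cv2.convexHull(q));print(e,ray(t,e[0],.1635), 'px for r', e[1])
# dark bar-side line ends (edge to flat/top approx)
a=[ray(t,(188+x/10-.45,255+y/10-.45),.1755) for x,y in [(128,290),(285,120)]]
d=a[1]-a[0];print(a,np.linalg.norm(d),np.degrees(np.arctan2(d[1],d[0])))
# blue cap too
m=((abs(hsv[...,0].astype(int)-112)<12)&(hsv[...,1]>150)&(hsv[...,2]>150)).astype(np.uint8);m[:190]=0;m[240:]=0;m[:,:280]=0;m[:,330:]=0
q=max(cv2.findContours(m,cv2.RETR_EXTERNAL,cv2.CHAIN_APPROX_NONE)[0],key=cv2.contourArea)
e=cv2.fitEllipse(cv2.convexHull(q));print("blue",e,ray(t,e[0],.1635))
s=robot.observe();print(s["time"],s["tool_pos"])
E
```

```text
[[0.4483 0.3351 0.1875]
 [0.487  0.2998 0.1875]
 [0.4779 0.2885 0.1875]
 [0.4413 0.3246 0.1875]] [0.4636 0.312  0.1875] [0.0126 0.0524 0.0145 0.0513]
-42.39451785118772
-44.64495002565422
top disc [0.4651 0.3154 0.1635]
((207.43487548828125, 274.7149658203125), (27.010391235351562, 28.298025131225586), 51.824546813964844) [0.4649 0.3156 0.1635] px for r (27.010391235351562, 28.298025131225586)
[array([0.4435, 0.3298, 0.1755]), array([0.4802, 0.2936, 0.1755])] 0.0515150547769651 -44.531670469118616
blue ((302.5804443359375, 209.79273986816406), (26.73729705810547, 27.699201583862305), 87.49617767333984) [0.605  0.0911 0.1635]
0.4 [0.1784 0.4937 0.2267]
```

```bash
cat >> h.py <<'E'
from scipy.spatial.transform import Rotation as Ro
def units(s,target):
    R=Ro.from_euler("xyz",s["tool_rot"]).as_matrix()
    return R.T@(np.array(target)-s["tool_pos"])/.025
E
python3 -m crank '{"claw":[1,1,1,1,1,1,1,1],"delta_pos":[[-1.2,-0.26,0],[-2.4,-0.52,0],[-3.6,-0.78,0],[-4.8,-1.05,0],[-6,-1.3,0],[-7.2,-1.57,0],[-8.4,-1.83,0],[-9.6,-2.1,0]],"roll":[0.5,1,1.5,2,2.5,3,3.5,4]}'
python3 - <<'E'
from cell import robot
from h import *
s=robot.observe();print(s["tool_pos"],np.degrees(s["tool_rot"]),s["qpos"],units(s,(.464,.3135,.25)))
E
```

```text
time: 1.07
tool_pos: [0.3875, 0.3618, 0.2268]
tool_rot: [3.141, -0.0, 2.373]
contact_force: [-0.6, 0.7, 0.2]
opening: 0.0917
[0.3875 0.3618 0.2268] [179.9835  -0.0021 135.9758] [ 0.6065  0.3512  1.5101  0.0001  1.28   -0.1959] [-3.5446  0.7375 -0.9272]
```

```bash

python3 -m crank '{"claw":[0.8,0.6,0.4,0.3,0.3,0.3,0.3,0.3],"delta_pos":[[-0.7,0.15,-0.2],[-1.4,0.3,-0.4],[-2.1,0.45,-0.6],[-2.8,0.6,-0.8],[-3.5,0.74,-0.9],[-3.5,0.74,-0.9],[-3.5,0.74,-0.9],[-3.5,0.74,-0.9]],"roll":[0,0,0,0,0,0,0,0]}'
python3 - <<'E'
from cell import robot
from h import *
s=robot.observe();c=robot.read_camera("wrist");cv2.imwrite("pics/w1.png",c["color"])
np.savez("w1.npz",**{k:v for k,v in c.items()},pos=s["tool_pos"],rot=s["tool_rot"])
print(s["tool_pos"],s["tool_rot"],c["hand_eye"],c["fx"],c["cx"],c["cy"],units(s,(.464,.3135,.25)))
E
```

```text
time: 1.73
tool_pos: [0.4616, 0.3157, 0.2489]
tool_rot: [-3.141, -0.001, 2.376]
contact_force: [0.3, 0.7, -0.0]
opening: 0.0431
[0.4616 0.3157 0.2489] [-3.1409 -0.0007  2.3759] [[-0.0002 -0.9564 -0.292   0.0781]
 [ 1.     -0.0003  0.0002  0.0004]
 [-0.0003 -0.292   0.9564 -0.1574]
 [ 0.      0.      0.      1.    ]] 396.1314360157845 316.12512790876104 238.40118628400978 [-0.1312  0.0043 -0.0439]
```

View pics/w1.png

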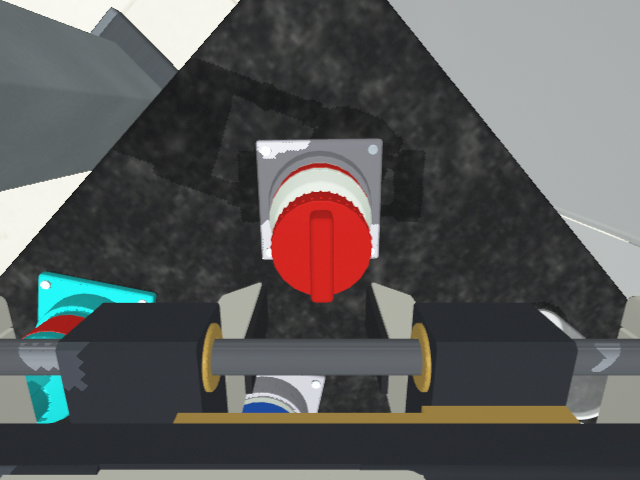

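The wrist view shows the red cap disc at about (321,245), with the bar lying nearly vertical at x 311 to 332, so it lines up with the fingers. I'll measure its centre from this view.

```bash
cat >> h.py <<'E'
def wray(c,pos,rot,uv,z):
    R=Ro.from_euler("xyz",rot).as_matrix();H=np.array(c["hand_eye"])
    d=R@H[:3,:3]@np.array([(uv[0]-c["cx"])/c["fx"],(uv[1]-c["cy"])/c["fy"],1]);o=pos+R@H[:3,3]
    return o+d*(z-o[2])/d[2]
E
python3 - <<'E'
from h import *
c=np.load("w1.npz");im=c["color"]
cv2.imwrite("pics/w1c.png",cv2.resize(np.clip(im[180:310,260:385].astype(int)*1.1,0,255).astype(np.uint8),None,fx=4.5,fy=4.5,interpolation=cv2.INTER_CUBIC))
hsv=cv2.cvtColor(im,cv2.COLOR_BGR2HSV)
for th in(190,205):
  m=(((hsv[...,0]<8)|(hsv[...,0]>172))&(hsv[...,1]>150)&(hsv[...,2]>th)).astype(np.uint8)
  q=max(cv2.findContours(m,cv2.RETR_EXTERNAL,cv2.CHAIN_APPROX_NONE)[0],key=cv2.contourArea)
  e=cv2.fitEllipse(q);print(cv2.boundingRect(q),e,wray(c,c["pos"],c["rot"],e[0],.1635))
for v in(225,250,275,295): print(v,im[v,296:346,2])
for v in((311,300),(332,300),(311,214),(331,214)): print(v,wray(c,c["pos"],c["rot"],v,.1875))
E
```

```text
(271, 201, 101, 93) ((320.8525390625, 246.3571014404297), (84.96978759765625, 99.44528198242188), 88.35582733154297) [0.4649 0.3172 0.1635]
(271, 201, 101, 92) ((321.0180969238281, 246.482177734375), (84.36691284179688, 97.91400909423828), 89.34066772460938) [0.4651 0.3172 0.1635]
225 [212 212 212 211 212 212 211 211 213 212 212 212 212 196 178 195 201 205
 209 211 212 213 213 212 213 211 212 212 212 213 212 211 211 206 202 196
 182 183 211 212 211 212 213 212 212 212 212 211 212 212]
250 [210 212 212 212 212 212 212 211 212 211 212 212 212 197 174 188 197 203
 210 212 212 212 212 212 212 213 211 212 211 212 212 212 211 206 201 196
 182 183 212 213 211 212 212 212 213 213 212 211 211 212]
275 [211 212 212 212 212 212 212 210 213 211 211 212 211 205 185 179 197 200
 206 209 211 211 212 211 211 212 211 211 210 210 211 209 209 207 201 196
 183 182 212 212 211 212 213 212 212 212 212 212 213 212]
295 [ 42  45  43  41  40  38  37  38  41  40  41  41  46  47  89 155 192 199
 204 209 210 209 210 210 210 210 210 210 210 210 209 210 209 207 201 195
 182 134  54  56  55  55  53  54  53  52  55  53  51  49]
(311, 300) [0.4797 0.2945 0.1875]
(332, 300) [0.4885 0.3037 0.1875]
(311, 214) [0.4412 0.3317 0.1875]
(331, 214) [0.4491 0.3399 0.1875]
```

View pics/w1c.png

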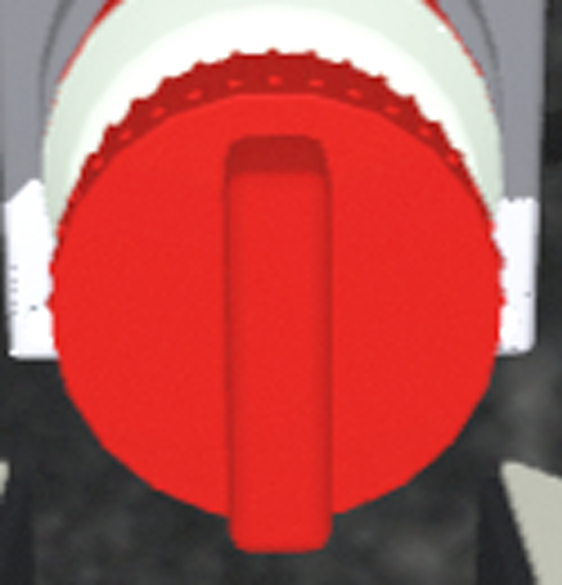

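```bash

python3 -m crank '{"claw":[0.3,0.3,0.3,0.3,0.3,0.3,0.3,0.3],"delta_pos":[[-0.07,0.11,0],[-0.07,0.11,0],[-0.07,0.11,0.6],[-0.07,0.11,1.2],[-0.07,0.11,1.8],[-0.07,0.11,2.4],[-0.07,0.11,2.8],[-0.07,0.11,3.1]],"roll":[0,0,0,0,0,0,0,0]}'
python3 - <<'E'
from cell import robot
from h import *
s=robot.observe();print(s["tool_pos"],s["tool_rot"],s["contact_force"])
ims=[]
c=robot.read_camera("wrist");cv2.imwrite("pics/w2.png",c["color"])
E
```

```text
time: 2.45
tool_pos: [0.4648, 0.3164, 0.1707]
tool_rot: [-3.14, -0.001, 2.376]
contact_force: [-0.6, 0.3, 0.2]
opening: 0.0273
[0.4648 0.3164 0.1707] [-3.1404 -0.0005  2.3764] [-0.5915  0.2859  0.2105]
```

View pics/w2.png

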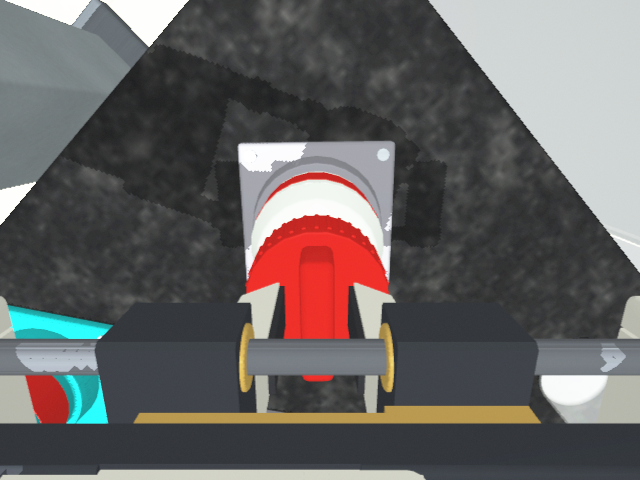

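The bar sits centred between the fingers, at x about 317 with the fingers at 283 and 352. Closing now.

```bash

python3 -m crank '{"claw":[0.3,0.25,0.2,0.1,0,0,0,0],"delta_pos":[[0,0,0.1],[0,0,0.2],[0,0,0.2],[0,0,0.2],[0,0,0.2],[0,0,0.2],[0,0,0.2],[0,0,0.2]],"roll":[0,0,0,0,0,0,0,0]}' 30
python3 - <<'E'
from cell import robot
s=robot.observe();print(s["tool_pos"],s["tool_rot"],s["contact_force"],s["torque"])
E
```

```text
time: 3.17
tool_pos: [0.4656, 0.3164, 0.1673]
tool_rot: [3.141, 0.0, 2.376]
contact_force: [-1.5, -0.5, 1.8]
opening: 0.0137
[0.46558603 0.31639899 0.16725744] [3.14060260e+00 2.77167722e-04 2.37586445e+00] [-1.45846386 -0.45011528  1.81214009] [-0.12077437  0.07349628  0.06122651]
```

```bash

python3 -m crank '{"claw":[0,0,0,0,0,0,0,0],"delta_pos":[[0,0,0.06],[0,0,0.12],[0,0,0.18],[0,0,0.24],[0,0,0.3],[0,0,0.36],[0,0,0.36],[0,0,0.36]],"roll":[0,0,0,0,0,0,0,0]}' 30
python3 - <<'E'
from cell import robot
s=robot.observe();print(s["tool_pos"],s["tool_rot"],s["contact_force"],s["torque"])
E
```

```text
time: 3.83
tool_pos: [0.4656, 0.3164, 0.1582]
tool_rot: [3.141, 0.0, 2.376]
contact_force: [-1.7, -0.7, 6.9]
opening: 0.0137
[0.46557728 0.31642169 0.15819364] [3.14066919e+00 2.77294631e-04 2.37595447e+00] [-1.65900234 -0.66341179  6.88464578] [-0.13109443  0.24352888 -0.00476848]
```

```bash

python3 -m crank '{"claw":[0,0,0,0,0,0,0,0],"delta_pos":[[0,0,0.06],[0,0,0.12],[0,0,0.18],[0,0,0.2],[0,0,0.2],[0,0,0.2],[0,0,0.2],[0,0,0.2]],"roll":[0,0,0,0,0,0,0,0]}' 30
python3 - <<'E'
from cell import robot
s=robot.observe();print(s["tool_pos"],s["contact_force"],s["torque"])
E
```

```text
time: 4.5
tool_pos: [0.4657, 0.3164, 0.1576]
tool_rot: [3.138, 0.002, 2.376]
contact_force: [-10.5, -5.3, 35.0]
opening: 0.0139
[0.46565615 0.31644207 0.15762676] [-10.4691973   -5.31592125  35.00788837] [-1.16255232  1.98893481  0.05178049]
```

```bash

python3 -m crank '{"claw":[0,0,0,0,0,0,0,0],"delta_pos":[[0,0,-0.06],[0,0,-0.12],[0,0,-0.14],[0,0,-0.14],[0,0,-0.14],[0,0,-0.14],[0,0,-0.14],[0,0,-0.14]],"roll":[0,0,0,-0.4,-0.8,-1.2,-1.6,-2]}' 40
python3 - <<'E'
from cell import robot
import numpy as np
s=robot.observe();print(s["tool_pos"],np.degrees(s["tool_rot"]),s["contact_force"],s["torque"])
E
```

```text
time: 5.17
tool_pos: [0.466, 0.3169, 0.1577]
tool_rot: [3.139, 0.001, 2.587]
contact_force: [-1.9, 0.4, 11.4]
opening: 0.0139
[0.46597293 0.31689505 0.15770694] [1.79839935e+02 6.27440670e-02 1.48240373e+02] [-1.93065308  0.43307407 11.38960428] [-0.02651066  0.40844583 -0.12432194]
```

```bash

python3 -m crank '{"claw":[0,0,0,0,0,0,0,0],"delta_pos":[[0,0,0.03],[0,0,0.03],[0,0,0.03],[0,0,0.03],[0,0,0.03],[0,0,0.03],[0,0,0.03],[0,0,0.03]],"roll":[-0.7,-1.4,-2.1,-2.8,-3.5,-4.2,-4.9,-5.6]}' 40
python3 -m crank '{"claw":[0,0,0,0,0,0,0,0],"delta_pos":[[0,0,0],[0,0,0],[0,0,0],[0,0,0],[0,0,0],[0,0,0],[0,0,0],[0,0,0]],"roll":[-0.7,-1.4,-2.1,-2.8,-3.5,-4.2,-4.5,-4.5]}' 40
python3 - <<'E'
from cell import robot
from h import *
s=robot.observe();print(s["tool_pos"],np.degrees(s["tool_rot"]),s["contact_force"],s["torque"],s["qpos"])
c=robot.read_camera("wrist");cv2.imwrite("pics/w3.png",c["color"])
E
```

```text
time: 5.83
tool_pos: [0.4663, 0.3172, 0.1577]
tool_rot: [3.139, 0.004, -3.108]
contact_force: [-2.8, 1.3, 15.6]
opening: 0.0136
time: 6.5
tool_pos: [0.4664, 0.317, 0.1577]
tool_rot: [3.141, 0.004, -2.638]
contact_force: [-1.9, -0.8, 15.4]
opening: 0.0134
[0.4664 0.317  0.1577] [ 179.9907    0.2515 -151.172 ] [-1.9193 -0.8164 15.4477] [-0.0811  0.4721  0.038 ] [ 0.4608  0.4719  1.5212  0.0004  1.1441 -1.6133]
```

View pics/w3.png

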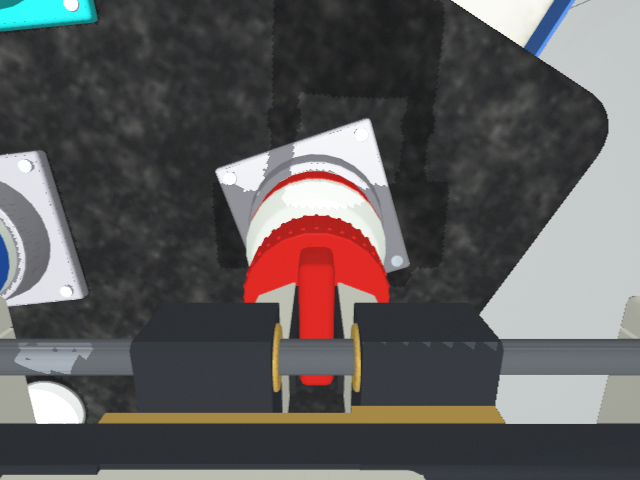

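The cap turned with the fingers by about 72°, and the bar is still aligned in them. Lifting straight up.

```bash

python3 -m crank '{"claw":[0,0,0,0,0,0,0,0],"delta_pos":[[0,0,-0.2],[0,0,-0.4],[0,0,-0.6],[0,0,-0.8],[0,0,-1.0],[0,0,-1.2],[0,0,-1.4],[0,0,-1.6]],"roll":[0,0,0,0,0,0,0,0]}' 40
python3 -m crank '{"claw":[0,0,0,0,0,0,0,0],"delta_pos":[[0,0,-0.4],[0,0,-0.8],[0,0,-1.2],[0,0,-1.6],[0,0,-2],[0,0,-2.2],[0,0,-2.4],[0,0,-2.4]],"roll":[0,0,0,0,0,0,0,0]}' 40
python3 - <<'E'
from cell import robot
from h import *
s=robot.observe();print(s["tool_pos"],np.degrees(s["tool_rot"]),s["contact_force"],s["torque"],s["qpos"])
c=robot.read_camera("wrist");cv2.imwrite("pics/w4.png",c["color"])
c=robot.read_camera("scene");cv2.imwrite("pics/s4.png",c["color"])
E
```

```text
time: 7.22
tool_pos: [0.4651, 0.3162, 0.1956]
tool_rot: [3.141, -0.001, -2.64]
contact_force: [-0.8, -0.3, -0.7]
opening: 0.0136
time: 7.88
tool_pos: [0.4657, 0.3165, 0.2566]
tool_rot: [-3.142, 0.002, -2.64]
contact_force: [0.1, 0.6, -0.3]
opening: 0.0137
[0.4657 0.3165 0.2566] [-179.9997    0.0987 -151.2693] [ 0.0528  0.6287 -0.3368] [ 0.1028  0.0317 -0.0131] [ 0.4607  0.391   1.3667  0.0001  1.3822 -1.6115]
```

View pics/s4.png

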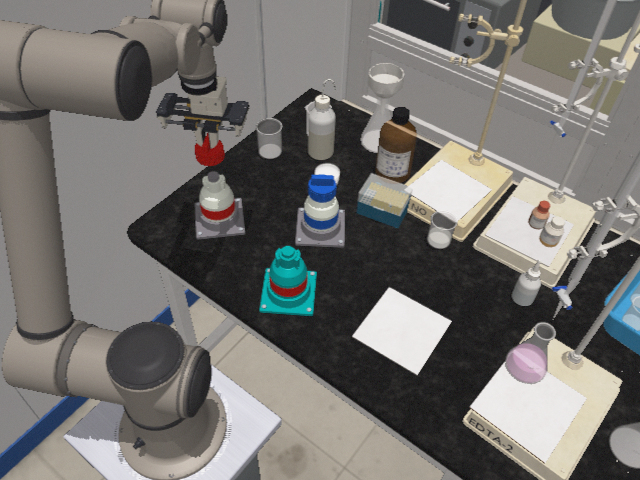

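View pics/w4.png

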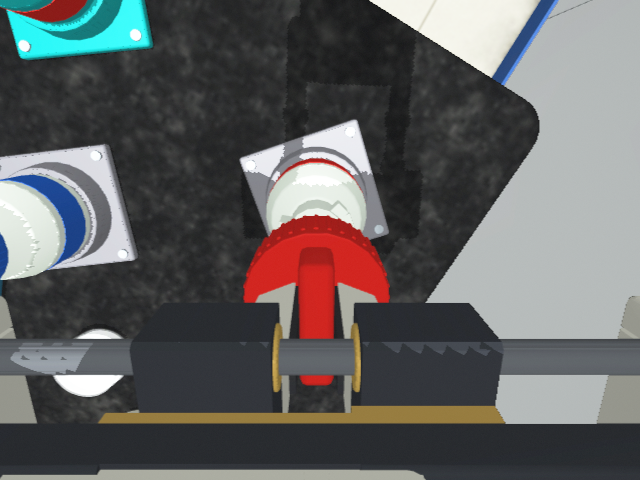

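The cap is off and held squarely, with the bare neck below it. Moving to the tile, raised to pass over the other bottles.

```bash

python3 -m crank '{"claw":[0,0,0,0,0,0,0,0],"delta_pos":[[0.2,-0.4,-0.4],[0.6,-1.2,-0.8],[1.1,-2.1,-1],[1.6,-3.1,-1],[2.1,-4.1,-1],[2.6,-5.1,-1],[3.1,-6.1,-1],[3.7,-7.1,-1]],"roll":[0,0,0,0,0,0,0,0]}' 40
python3 -m crank '{"claw":[0,0,0,0,0,0,0,0],"delta_pos":[[0.5,-1,0],[1,-2,0],[1.5,-3,0],[2.1,-4,0],[2.6,-5,0],[3.1,-6,0],[3.6,-7,0],[4.1,-8,0]],"roll":[0,0,0,0,0,0,0,0]}' 40
python3 - <<'E'
from cell import robot
from h import *
s=robot.observe();print(s["tool_pos"],np.degrees(s["tool_rot"]),s["contact_force"],s["qpos"],units(s,(.479,-.240,.2)))
E
```

```text
time: 8.65
tool_pos: [0.4693, 0.1143, 0.2808]
tool_rot: [-3.141, -0.0, -2.64]
contact_force: [-0.4, -0.9, -2.1]
opening: 0.0136
time: 9.32
tool_pos: [0.4751, -0.1104, 0.2808]
tool_rot: [3.142, -0.0, -2.641]
contact_force: [0.2, -0.6, -1.4]
opening: 0.014
[ 0.4751 -0.1104  0.2808] [ 180.       -0.0112 -151.2916] [ 0.2161 -0.6125 -1.4358] [-0.3855  0.2341  1.5239 -0.0002  1.3836 -2.4574] [ 2.3513 -4.6226  3.2343]
```

```bash

python3 -m crank '{"claw":[0,0,0,0,0,0,0,0],"delta_pos":[[0.5,-1,0],[1,-2,0],[1.5,-3,0],[2,-4,0],[2.35,-4.6,0.4],[2.35,-4.6,0.8],[2.35,-4.6,1.2],[2.35,-4.6,1.6]],"roll":[1,2,3,4,5,6,7,8]}' 40
python3 - <<'E'
from cell import robot
from h import *
s=robot.observe();print(s["tool_pos"],np.degrees(s["tool_rot"]),s["contact_force"],s["qpos"],units(s,(.479,-.240,.06)))
E
```

```text
time: 9.98
tool_pos: [0.4787, -0.2385, 0.2401]
tool_rot: [3.142, -0.001, 2.799]
contact_force: [0.6, 1.0, -1.6]
opening: 0.0138
[ 0.4787 -0.2385  0.2401] [179.9969  -0.0436 160.3576] [ 0.6466  1.0279 -1.6417] [-0.6055  0.3504  1.4738 -0.0001  1.3181 -1.8334] [-0.0369 -0.0522  7.2031]
```

```bash

python3 -m crank '{"claw":[0,0,0,0,0,0,0,0],"delta_pos":[[-0.02,-0.04,0.7],[-0.02,-0.04,1.4],[-0.02,-0.04,2.1],[-0.02,-0.04,2.8],[-0.02,-0.04,3.5],[-0.02,-0.04,4.2],[-0.02,-0.04,4.9],[-0.02,-0.04,5.5]],"roll":[0,0,0,0,0,0,0,0]}' 40
python3 -m crank '{"claw":[0,0,0,0,0,0,0,0],"delta_pos":[[0,0,0.4],[0,0,0.8],[0,0,1.2],[0,0,1.5],[0,0,1.7],[0,0,1.7],[0,0,1.7],[0,0,1.7]],"roll":[0,0,0,0,0,0,0,0]}' 40
python3 - <<'E'
from cell import robot
from h import *
s=robot.observe();print(s["tool_pos"],s["contact_force"])
c=robot.read_camera("wrist");cv2.imwrite("pics/w5.png",c["color"])
c=robot.read_camera("scene");cv2.imwrite("pics/s5.png",c["color"][220:420,290:540].repeat(3,0).repeat(3,1))
E
```

```text
time: 10.65
tool_pos: [0.4789, -0.239, 0.1021]
tool_rot: [3.141, -0.001, 2.805]
contact_force: [-0.5, -0.3, -1.1]
opening: 0.0135
time: 11.32
tool_pos: [0.4801, -0.2389, 0.061]
tool_rot: [-3.141, 0.001, 2.805]
contact_force: [0.5, 0.5, -1.0]
opening: 0.0135
[ 0.4801 -0.2389  0.061 ] [ 0.4918  0.4941 -1.0349]
```

View pics/s5.png

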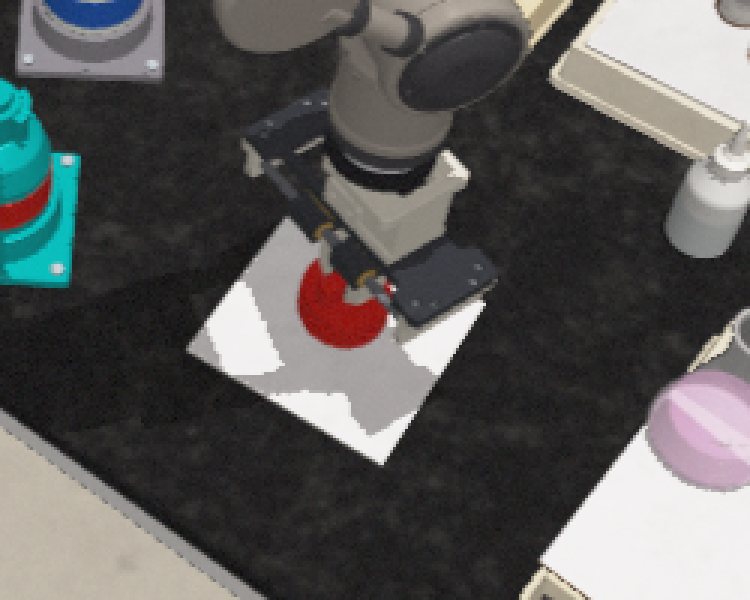

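The cap is held over the middle of the tile, well clear of its neighbours. Lowering it gently.

```bash

python3 -m crank '{"claw":[0,0,0,0,0,0,0,0],"delta_pos":[[0,0,0.15],[0,0,0.3],[0,0,0.45],[0,0,0.6],[0,0,0.66],[0,0,0.7],[0,0,0.74],[0,0,0.74]],"roll":[0,0,0,0,0,0,0,0]}' 40
python3 -m crank '{"claw":[0,0,0,0,0,0,0,0],"delta_pos":[[0,0,0.02],[0,0,0.04],[0,0,0.06],[0,0,0.08],[0,0,0.1],[0,0,0.1],[0,0,0.1],[0,0,0.1]],"roll":[0,0,0,0,0,0,0,0]}' 40
```

```text
time: 12.08
tool_pos: [0.4797, -0.2386, 0.0418]
tool_rot: [3.141, -0.0, 2.805]
contact_force: [0.5, -0.7, -1.5]
opening: 0.0136
time: 12.75
tool_pos: [0.4798, -0.2387, 0.0396]
tool_rot: [3.142, 0.0, 2.805]
contact_force: [-1.4, 0.3, 0.1]
opening: 0.0138
```

```bash

python3 -m crank '{"claw":[0,0,0,0,0,0,0,0],"delta_pos":[[0,0,0.02],[0,0,0.04],[0,0,0.06],[0,0,0.06],[0,0,0.06],[0,0,0.06],[0,0,0.06],[0,0,0.06]],"roll":[0,0,0,0,0,0,0,0]}' 40
```

```text
time: 13.42
tool_pos: [0.4798, -0.2387, 0.0395]
tool_rot: [-3.141, 0.001, 2.805]
contact_force: [-4.3, 2.5, 14.3]
opening: 0.0134
```

The cap is seated at z 0.0395, against 0.0407 expected. I'll unload and release it.

```bash

python3 -m crank '{"claw":[0,0,0.1,0.2,0.3,0.4,0.4,0.4],"delta_pos":[[0,0,-0.04],[0,0,-0.06],[0,0,-0.06],[0,0,-0.06],[0,0,-0.06],[0,0,-0.06],[0,0,-0.06],[0,0,-0.06]],"roll":[0,0,0,0,0,0,0,0]}'
python3 -m crank '{"claw":[0.4,0.4,0.4,0.4,0.4,0.4,0.4,0.4],"delta_pos":[[0,0,-0.1],[0,0,-0.3],[0,0,-0.6],[0,0,-1],[0,0,-1.5],[0,0,-2],[0,0,-2.5],[0,0,-3]],"roll":[0,0,0,0,0,0,0,0]}'
python3 -m crank '{"claw":[0.4,0.4,0.4,0.4,0.4,0.4,0.4,0.4],"delta_pos":[[0,0,-0.7],[0,0,-1.4],[0,0,-2.1],[0,0,-2.8],[0,0,-3.5],[0,0,-4.2],[0,0,-4.5],[0,0,-4.5]],"roll":[0,0,0,0,0,0,0,0]}'
python3 - <<'E'
from cell import robot
from h import *
s=robot.observe()
w=robot.read_camera("wrist");c=robot.read_camera("scene")
cv2.imwrite("pics/w6.png",w["color"]);cv2.imwrite("pics/s6.png",c["color"])
hsv=cv2.cvtColor(w["color"],cv2.COLOR_BGR2HSV)
m=(((hsv[...,0]<8)|(hsv[...,0]>172))&(hsv[...,1]>150)&(hsv[...,2]>80)).astype(np.uint8)
q=max(cv2.findContours(m,cv2.RETR_EXTERNAL,cv2.CHAIN_APPROX_NONE)[0],key=cv2.contourArea)
e=cv2.fitEllipse(q);print(e,wray(w,s["tool_pos"],s["tool_rot"],e[0],.03),s["time"])
E
```

```text
time: 14.08
tool_pos: [0.4797, -0.2386, 0.0393]
tool_rot: [3.141, -0.0, 2.805]
contact_force: [-0.7, -0.6, -0.6]
opening: 0.0359
time: 14.75
tool_pos: [0.4799, -0.2387, 0.1162]
tool_rot: [-3.141, 0.001, 2.805]
contact_force: [1.3, -0.2, 0.1]
opening: 0.0367
time: 15.42
tool_pos: [0.4805, -0.2392, 0.2296]
tool_rot: [-3.14, 0.005, 2.805]
contact_force: [1.2, -1.5, -0.1]
opening: 0.037
((316.5053405761719, 203.95143127441406), (70.52515411376953, 73.21035766601562), 177.96690368652344) [ 0.4795 -0.2387  0.03  ] 15.4167
```

View pics/w6.png

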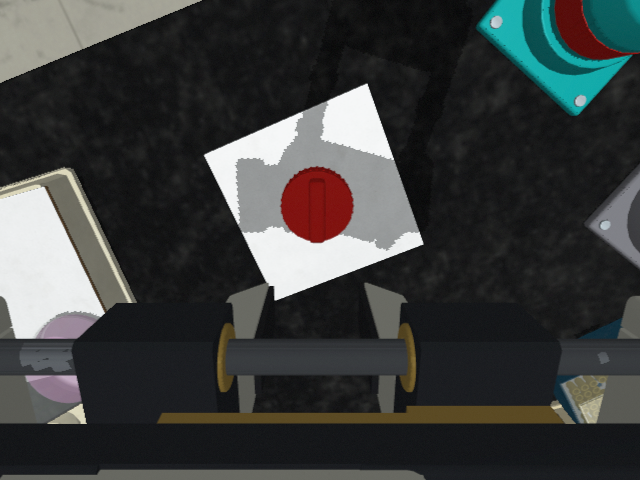

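View pics/s6.png

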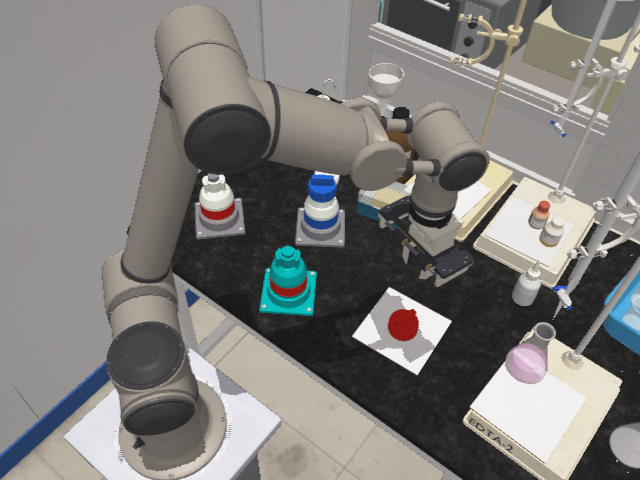

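The cap stands upright at the centre of the tile: wrist pixel (317,204), scene pixel (403,325). The blue cap at (322,188) is unchanged and the gripper is clear.

```bash
python3 -c "
from cell import robot
print(robot.hand_in(), robot.observe()['time'])"
```

```text
the job is handed in; nothing more can be done
the job is handed in; nothing more can be done
```

The red cap is off its bottle and standing upright on the white tile, and the job is handed in. I pushed the cap down about 9.5 mm until it bottomed, turned it counter-clockwise about 72°, lifted it straight off and set it down, then moved the gripper clear.

- **Placement:** the last wrist image puts the cap at (0.4795, -0.2387). The tile centre measured (0.479, -0.240), so it is about 1–2 mm off.
- **Blue bottle and decoy:** both look unchanged in the last scene image. I checked that by eye and did not measure them again.
- **Time and force:** the clock read 15.4 s at the end. The highest force reading I saw was about 37 N, briefly, when the cap bottomed. I eased off before turning it.
- **Disagreement:** the three camera views placed the red cap up to 5 mm apart in y. I used a value between the top and wrist views, and the bar sat centred in the fingers.

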